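# Seat a hinge leaf in its jamb and hold the mating leaf in line for the pin

### The job

Take the hinge leaf with the single eye out of the stock rack, slide its plate down into the slot in the jamb block until it is fully home, and let go of it. Then pick up the fork-shaped hinge leaf standing on the bench and bring it down over the eye, upright, one knuckle on each side, until all three pin holes are in line. Finish while still holding the fork leaf there in the gripper, hanging at that height and resting on nothing, ready for the pin; leave everything else on the bench and in the rack where it is.

Things in the scene. Friction and masses are not known exactly. Their poses are not given: they have to be found in the camera images.
- jamb: jamb block, pale timber, fixed to the bench, 90 x 170 x 60 mm high; origin under its centre, z up, y along its length and along the slot. A screw head 16 mm across, 4 mm high, 70 mm to each side of the slot's centre.
- slot (a point): centre of the slot's mouth, on the jamb block's top (60 mm above the bench), axes as the block. The slot is 11 mm wide (x), 63 mm long (y), 46 mm deep, with a 3 mm chamfer.
- rack: stock rack, mid-brown wood, fixed to the bench, 70 x 210 x 52 mm high, with two bays (slots 12 x 64 mm, 46 mm deep) in line along its y, centred 50 mm either side of its middle; origin under its centre. One bay holds the eye leaf and the other the stop plate; which is which varies.
- eye_leaf: loose steel leaf, 0.35 kg, standing in a rack bay; alike both ways round. Origin: centre of the shoulder's underside, resting on the rack's top, later on the jamb's top (fully home). Below it a plate 8 (x) x 60 (y) x 40 mm; above it shoulder and eye 24 (x) x 40 (y) x 36 mm high, round-topped, sides flat from the origin to 24 mm above it: grip there across x.
- eye_bore (a point): centre of the eye's pin hole, 24 mm above the eye leaf's origin; the hole is 14 mm across and runs along the leaf's y.
- fork_leaf: loose steel leaf, 0.45 kg, upright on two square knuckles; alike both ways round. Origin: midway between the knuckles, at their underside. Plate 8 (x) x 92 (y) mm, from 30 to 80 mm up: grip its top across x. Knuckles 24 mm cubes 34 mm either side of the middle along y, 44 mm apart for the 40 mm eye. Holes in line: plate 6 mm above the eye, knuckles 12 mm above the jamb; no stop there.
- fork_bore (a point): midpoint of the fork leaf's hole axis, 12 mm above its origin, midway between the knuckles; both holes are 14 mm across and run along the leaf's y. It must meet eye_bore. (The two small dark holes in the plate are only screw holes.)
- fork_left (a point): centre of the hole in the fork leaf's knuckle on its +y side, 34 mm from fork_bore.
- fork_right (a point): centre of the hole in the fork leaf's knuckle on its -y side, 34 mm from fork_bore.
- stop_plate: plain stop plate in the rack's other bay: same 8 x 60 x 40 mm plate below, but only a low solid cap 24 x 60 x 12 mm high on top and no bore; origin under the cap. Leave it.
- pin: loose steel hinge pin lying on the bench, 10 mm thick, about 120 mm long; not to be moved.
- mallet: rubber mallet lying on the bench, about 290 mm long, head 60 mm across; not to be moved.
- driver: screwdriver lying on the bench; not to be moved.
- tape: yellow tape measure, 65 x 68 x 34 mm high; not to be moved.
- jar: amber jar of screws, 60 mm across, 75 mm high; not to be moved.
- spanner: spanner lying on the bench; not to be moved.
Things that resemble listed ones, but are neither listed nor needed, are in the scene too. Leave any purple or turquoise look-alike of the jamb alone.

How it is judged (in metres and radians):
On the way, in this order (a step that is already met when the one before it is completed fails the run):
1. the eye leaf is fully home in the jamb block's slot and let go (x of eye_leaf in the frame of slot between -0.004 and 0.004 m and y of eye_leaf in the frame of slot between -0.005 and 0.005 m and z of eye_leaf in the frame of slot below 0.0025 m and angle between eye_leaf's own z axis and vertical below 0.06 rad and angle between the y axis of eye_leaf and the y axis of jamb, either way round below 0.12 rad and contact force between eye_leaf and the fingers below 0.3 N), for 0.2 s.
2. the fork leaf is lifted clear of the bench (height (world z) of fork_leaf above 0.03 m and contact force between fork_leaf and the fingers above 1 N), for 0.2 s.
At the end, for the whole second after the job is handed in: Eye leaf home in the slot (shoulder within 2.5 mm of the block's top, upright). Both fork holes within 3 mm, sideways and in height, of the eye's hole axis, fork centred on the eye within 4 mm, upright within 0.12 rad, still, gripped, not touching the jamb block (x of eye_leaf in the frame of slot between -0.004 and 0.004 m and y of eye_leaf in the frame of slot between -0.005 and 0.005 m and z of eye_leaf in the frame of slot below 0.0025 m and angle between eye_leaf's own z axis and vertical below 0.06 rad and angle between the y axis of eye_leaf and the y axis of jamb, either way round below 0.12 rad and x of fork_left in the frame of eye_bore between -0.003 and 0.003 m and z of fork_left in the frame of eye_bore between -0.003 and 0.003 m and x of fork_right in the frame of eye_bore between -0.003 and 0.003 m and z of fork_right in the frame of eye_bore between -0.003 and 0.003 m and y of fork_bore in the frame of eye_bore between -0.004 and 0.004 m and angle between fork_leaf's own z axis and vertical below 0.12 rad and linear speed of fork_leaf below 0.02 m/s and contact force between fork_leaf and the fingers above 2 N and contact force between fork_leaf and jamb below 0.3 N); the arm keeps its last pose, push and grip.
It fails at once if another thing on the bench or in the rack is disturbed (moved over 25 mm) (distance of any of stop_plate, pin, mallet, driver, tape, jar, spanner from where it was at the start of the episode above 0.025 m).
It also fails if it takes over 61 s, if anything falls off the work surface, if the arm or the gripper's body presses on something with over 40 N, if the wrist force passes 120 N, or if a joint passes its speed limit or range.

### The arm

A 7-joint arm with a two-finger parallel gripper is mounted at the origin on the work surface. World frame = base frame: x ahead of the robot, y to its left, z up, the work surface at z = 0. Lengths are in mm, angles in rad, forces in N, time in s.
With the tool pointing down it reaches from about 425 to 800 mm from the base axis. Payload 8.3 kg.
Tool frame: the origin (TCP) lies midway between the tips of the shut fingers; the grasp point (between the pads) lies 19 mm behind it; z points along the fingers, y is the line along which they close (so a half turn about z gives the same grasp; the last joint's range is limited). The gripper opens to 85 mm and grips with 20 to 120 N. Pads are 22 mm wide; open, the fingers measure 114 mm over their backs; the gripper's body (76 mm by 85 mm) begins 54 mm behind the grasp point. The pads swing forward as they close: fully open they stand 13 mm farther back than shut.
Start: joints at [1.047, 0.383, 0.016, 1.37, -0.006, 1.388, -0.046], TCP at [277.948, -559.775, 231.279] pointing down, gripper open.
Joint ranges: [-2.95, 2.95], [-0.25, 2.06], [-1.52, 1.56], [0.18, 2.33], [-1.44, 4.58], [0.02, 2.06], [-3.01, 3.01]. Speed limits (rad/s): [2.39, 2.39, 3.01, 3.01, 3.14, 3.14, 3.14].

### API

Orientations are given as a 3x3 rotation matrix whose columns are the frame's x, y, z axes.
In Python, from rig import r gives the robot as it stands. The module is installed in compiled form; this text tells all that it offers.
- The arm moves only by the shell command python3 -m crank 'ROWS'. ROWS is JSON, a list of rows, each an object with "translation": the shift along the tool's x, y, z in m, a list of three; "spin": the turn about the tool's z in degrees; "claw": the opening, from -1 (shut) to 1 (fully open). A call has 1 to 5 rows; each row shifts and turns the commanded pose from where the row before left it, along the tool's axes as they then stand; what a row does not reach is not made up. A row lasts 1/8 s, in which the tool goes at most 62.5 mm and 10.7 degrees, less where a joint would pass 70% of its speed; a pose out of reach is approached as far as the arm can. A call with a gripper value outside its range is refused whole. The fingers move at their own pace and stop on an object; the grip force is fixed at half the most. Time passes only in rows, so rows that do not move let the fingers close. It gives the time, the measured TCP pose, the force, the opening and the grip force at its end, in the units of the state.
- r.state(): the state, without advancing time (a new reading comes with each control period).
- r.grab_frame(name): name is "scene" or "top" or "wrist"; returns a dict with "color" (480x640x3 uint8, red, green, blue), "camera_matrix" (3x3 intrinsics, pixels), "extrinsics" (4x4, takes a point from world to camera coordinates); the wrist camera has in their place "tool_from_camera" (4x4, takes a point from camera to tool coordinates, whose origin is the TCP and whose axes are the flange's). Camera axes: x right, y down, z forward; pixel columns grow to the right and rows downward; lengths in mm; the calibration is good to about 2 mm. A picture is of the moment at which its call begins: read the wrist's pose just before it. There is no depth.
- r.job_done(): hands the job in; it is judged then, once.
The state is a dict: "clock": time; "joint_positions": joint angles; "qd": joint speeds; "joint_torque": joint torques, N m; "ee_pos": TCP position; "ee_rot": TCP orientation; "contact_force": force on the tool from outside, world axes, zero at the start; "torque": the same for the moment, N m; "opening": opening from 0.0 (shut) to 1.0 (fully open); "gripper_force": force on a finger pad.
Only numpy, scipy, OpenCV 4.12 (cv2) and the standard library are available. Lean on these libraries where they do the work, as an engineer would, in place of code of your own. Each camera call takes 0.05 s, during which the arm holds its last target. There are 200 camera calls.

## Working session

There is one attempt and no reset: what is moved stays moved. The work goes in short steps, Python scripts to look and compute and a shell command to move; the robot and the scene stay as the last step left them, time stands still between calls to the robot, and variables do not carry over. Pictures are saved under pics/ and viewed, at most 10 in all, crops included, and the job is handed in when it is done.

```bash
mkdir -p pics; cat > h.py <<'E'
import numpy as np, cv2
from rig import r
def snap(name,fn):
    s=r.state(); f=r.grab_frame(name); cv2.imwrite('pics/'+fn+'.png',f['color'][:,:,::-1])
    K=np.array(f['camera_matrix'])
    if name=='wrist':
        T=np.eye(4);T[:3,:3]=s['ee_rot'];T[:3,3]=s['ee_pos'];C=T@np.array(f['tool_from_camera'])
    else: C=np.linalg.inv(np.array(f['extrinsics']))
    np.savez('pics/'+fn+'.npz',K=K,C=C); return f['color'],K,C
def load(fn):
    d=np.load('pics/'+fn+'.npz'); return cv2.imread('pics/'+fn+'.png')[:,:,::-1],d['K'],d['C']
def ray(K,C,uv): 
    d=C[:3,:3]@np.linalg.inv(K)@np.array([uv[0],uv[1],1.]); return C[:3,3],d
def onz(K,C,uv,z):
    o,d=ray(K,C,uv); return o+d*(z-o[2])/d[2]
def proj(K,C,p):
    q=np.linalg.inv(C)@np.append(p,1.); q=K@q[:3]; return q[:2]/q[2]
E
python3 - <<'E'
from h import *
for n in('top','scene'):
    c,K,C=snap(n,n+'0'); print(n,K.tolist(),C.round(3).tolist())
s=r.state();print(s)
E
```

```text
top [[454.56965219604865, 0.0, 317.90659457118045], [0.0, 454.56965219604865, 239.95914849500494], [0.0, 0.0, 1.0]] [[0.026, -0.995, 0.095, 397.945], [-1.0, -0.027, -0.009, 74.691], [0.011, -0.095, -0.995, 1220.862], [0.0, 0.0, 0.0, 1.0]]
scene [[491.7521376552895, 0.0, 311.9261201329693], [0.0, 491.7521376552895, 246.5617272427085], [0.0, 0.0, 1.0]] [[-0.82, 0.387, -0.422, 978.068], [0.572, 0.576, -0.584, 704.247], [0.017, -0.72, -0.694, 831.311], [0.0, 0.0, 0.0, 1.0]]
{'clock': 0.1, 'joint_positions': array([ 1.04711646,  0.38416173,  0.01637029,  1.37103968, -0.0063072 ,
        1.38820377, -0.04649559]), 'qd': array([ 0.00089203, -0.00145468, -0.00113811, -0.00077454,  0.00014263,
       -0.00066905, -0.00042393]), 'joint_torque': array([ 2.54500381e-03, -6.29140878e+01,  8.47097039e-01, -3.72759318e+01,
        1.68163731e-02,  1.04975750e-02,  2.66917453e-05]), 'ee_pos': array([ 277.74210408, -559.39238103,  230.37830654]), 'ee_rot': array([[ 8.95674438e-01,  4.44709637e-01, -7.99265877e-04],
       [ 4.44710355e-01, -8.95673059e-01,  1.57216161e-03],
       [-1.67254920e-05, -1.76358678e-03, -9.99998445e-01]]), 'contact_force': array([-0.14073688, -0.23784505, -0.00683701]), 'torque': array([ 0.02492653, -0.0222632 ,  0.0515761 ]), 'gripper_force': 0.0, 'opening': 1.0032176301228433}
```

View pics/top0.png

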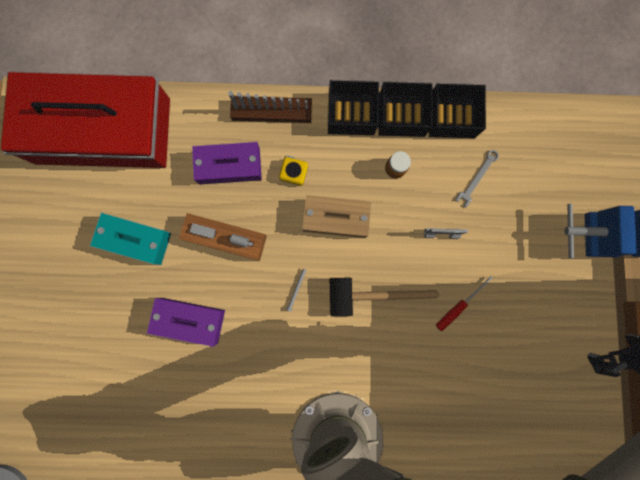

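View pics/scene0.png

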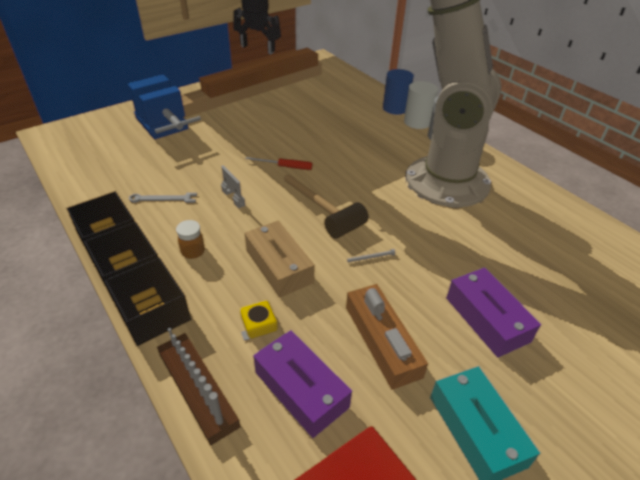

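The top view shows the jamb at (337,215) and the rack at (222,237), with the eye leaf in its right bay (240,240) and the stop plate at (202,231). The fork is at (443,233). The scene view agrees: eye leaf at (375,302), fork at (232,188).

```bash
python3 - <<'E'
from h import *
c,K,C=load('top0')
for n,uv,z in [('jambslot',(337,215),60),('scrL',(311,214),64),('scrR',(363,217),64),('eye',(240,240),85),('stop',(202,231),64),('rackL',(183,225),52),('rackR',(264,246),52),('forkL',(427,232),80),('forkR',(463,233),80)]:
    print(n,onz(K,C,uv,z).round())
f=r.grab_frame('wrist');print(np.array(f['tool_from_camera']).round(3),f['camera_matrix'])
cv2.imwrite('pics/z.png',cv2.resize(c[130:290,170:480,::-1],None,fx=2.5,fy=2.5,interpolation=2))
E
```

```text
jambslot [575.  17.  60.]
scrL [575.  84.  64.]
scrR [571. -50.  64.]
eye [501. 260.  85.]
stop [524. 361.  64.]
rackL [539. 414.  52.]
rackR [490. 203.  52.]
forkL [ 535. -211.   80.]
forkR [ 534. -303.   80.]
[[ 0.00000e+00 -9.58000e-01 -2.87000e-01  7.38030e+01]
 [ 1.00000e+00  1.00000e-03 -1.00000e-03 -1.98000e-01]
 [ 1.00000e-03 -2.87000e-01  9.58000e-01 -1.43637e+02]
 [ 0.00000e+00  0.00000e+00  0.00000e+00  1.00000e+00]] [[419.14603853   0.         321.57925573]
 [  0.         419.14603853 245.03762313]
 [  0.           0.           1.        ]]
```

View pics/z.png

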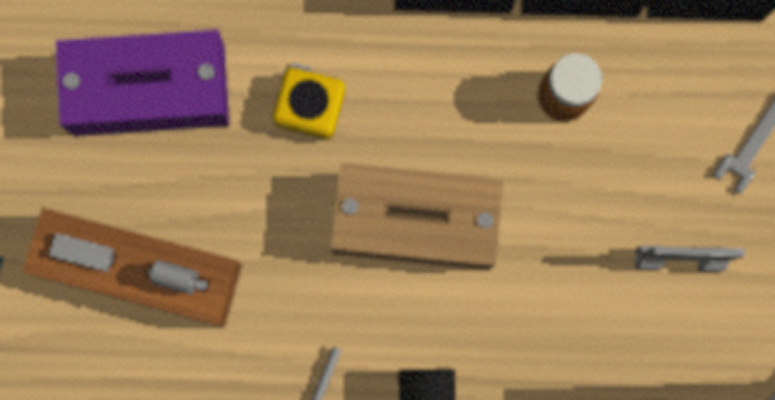

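```bash
python3 -m crank '[{"translation":[0,0,0],"spin":-10.2,"claw":1},{"translation":[0,0,0],"spin":-10.2,"claw":1},{"translation":[0,0,0],"spin":-10.2,"claw":1},{"translation":[0,0,0],"spin":-10.2,"claw":1},{"translation":[0,0,0],"spin":-10.0,"claw":1}]'; python3 -m crank '[{"translation":[0.03,0.05,0],"spin":0,"claw":1},{"translation":[0.06,0.015,0],"spin":0,"claw":1},{"translation":[0.06,0.015,0],"spin":0,"claw":1},{"translation":[0.06,0,0],"spin":0,"claw":1},{"translation":[0.06,0,0],"spin":0,"claw":1}]'
```

```text
clock: 0.78
ee_pos: [277.8, -559.6, 230.8]
ee_rot: [[0.216, 0.976, -0.0], [0.976, -0.216, 0.001], [0.001, -0.001, -1.0]]
contact_force: [-1.0, -0.2, -0.1]
opening: 1.002
gripper_force: 0.0
clock: 1.4
ee_pos: [416.1, -312.0, 231.0]
ee_rot: [[0.221, 0.975, -0.0], [0.975, -0.221, 0.0], [0.0, -0.0, -1.0]]
contact_force: [0.8, 0.1, 0.2]
opening: 0.997
gripper_force: 0.0
```

```bash
python3 -m crank '[{"translation":[0.06,0,0],"spin":0,"claw":1},{"translation":[0.06,0,0],"spin":0,"claw":1},{"translation":[0.06,0,0],"spin":0,"claw":1},{"translation":[0.06,0,0],"spin":0,"claw":1},{"translation":[0.06,0,0],"spin":0,"claw":1}]'; python3 -m crank '[{"translation":[0.06,-0.01,0.006],"spin":0,"claw":1},{"translation":[0.06,-0.01,0.006],"spin":0,"claw":1},{"translation":[0.06,-0.01,0.006],"spin":0,"claw":1},{"translation":[0.06,-0.01,0.006],"spin":0,"claw":1},{"translation":[0.035,0,0.006],"spin":0,"claw":1}]'; python3 -m crank '[{"translation":[0,0,0],"spin":0,"claw":1},{"translation":[0,0,0],"spin":0,"claw":1}]'
python3 - <<'E'
from h import *
snap('wrist','w1')
E
```

```text
clock: 2.02
ee_pos: [482.2, -19.9, 231.4]
ee_rot: [[0.222, 0.975, 0.0], [0.975, -0.222, -0.0], [-0.0, 0.0, -1.0]]
contact_force: [0.6, -0.5, 0.5]
opening: 1.0
gripper_force: 0.0
clock: 2.65
ee_pos: [502.9, 259.1, 201.1]
ee_rot: [[0.218, 0.976, -0.0], [0.976, -0.218, 0.001], [0.001, -0.001, -1.0]]
contact_force: [0.1, -0.5, 0.9]
opening: 1.002
gripper_force: 0.0
clock: 2.9
ee_pos: [504.1, 254.6, 201.0]
ee_rot: [[0.222, 0.975, -0.001], [0.975, -0.222, -0.001], [-0.001, -0.0, -1.0]]
contact_force: [-0.1, -1.4, 0.8]
opening: 1.006
gripper_force: 0.0
```

View pics/w1.png

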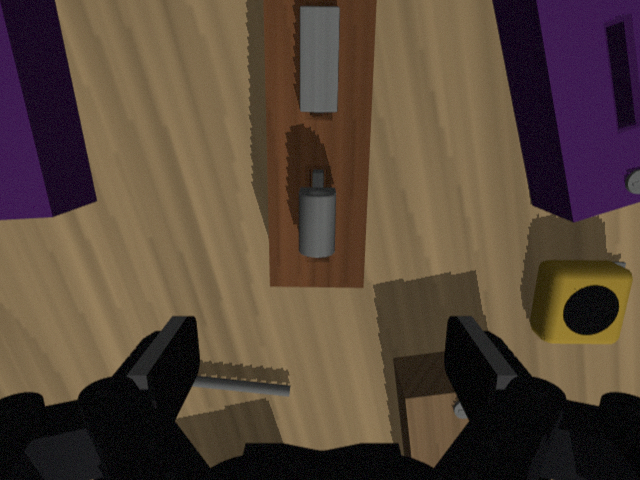

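The wrist view shows the eye leaf's rounded top at cols 300–336, rows 187–256, and the rack edges at cols 267–365. The grip axis matches the leaf.

```bash
python3 - <<'E'
from h import *
c,K,C=load('w1'); s=r.state(); R=np.array(s['ee_rot']);p=np.array(s['ee_pos'])
print(proj(K,C,p))
for n,uv,z in [('eye ridge far',(317,189),86),('eye ridge near',(317,255),84),('L',(299.5,225),76),('Rr',(335.5,225),76),('rackN_L',(270,287),52),('rackN_R',(363,287),52),('rack far',(264,0),52),('rack far R',(377,0),52),('stop near L',(303,111),64),('stop near R',(338,111),64),('stopfar',(301,8),64),('stopfarR',(338,8),64)]:
    w=onz(K,C,uv,z); print(n,w.round(1),(R.T@(w-p)).round(1))
E
```

```text
[320.95884282 324.44197606]
eye ridge far [508.9 287.   86. ] [ 33.2  -2.9 115.2]
eye ridge near [499.1 244.6  84. ] [-10.3  -3.  117.2]
L [491.9 264.9  76. ] [  7.8 -14.6 125.2]
Rr [515.  259.6  76. ] [  7.9   9.1 125.2]
rackN_L [456.3 217.7  52. ] [-46.  -38.8 149.3]
rackN_R [524.4 202.3  52. ] [-45.9  31.  149.3]
rack far [501.7 403.8  52. ] [145.5 -36.  149.1]
rack far R [570.  388.2  52. ] [145.5  34.1 149.1]
stop near L [510.4 334.3  64. ] [ 79.7 -12.  137.2]
stop near R [532.2 329.4  64. ] [ 79.7  10.3 137.2]
stopfar [523.  391.6  64. ] [138.3 -12.6 137.1]
stopfarR [544.5 386.7  64. ] [138.3   9.5 137.1]
```

```bash
python3 -m crank '[{"translation":[0.010,-0.003,0.03],"spin":0.6,"claw":1},{"translation":[0,0,0.045],"spin":0,"claw":1},{"translation":[0,0,0.045],"spin":0,"claw":1},{"translation":[0,0,0.025],"spin":0,"claw":1},{"translation":[0,0,0],"spin":0,"claw":1}]';python3 -m crank '[{"translation":[0,0,0],"spin":0,"claw":-1},{"translation":[0,0,0],"spin":0,"claw":-1},{"translation":[0,0,0],"spin":0,"claw":-1},{"translation":[0,0,0],"spin":0,"claw":-1},{"translation":[0,0,0],"spin":0,"claw":-1}]';python3 -m crank '[{"translation":[0,0,0],"spin":0,"claw":-1},{"translation":[0,0,0],"spin":0,"claw":-1}]'
```

```text
clock: 3.58
ee_pos: [502.7, 263.4, 54.8]
ee_rot: [[0.234, 0.972, -0.003], [0.972, -0.234, -0.002], [-0.003, -0.002, -1.0]]
contact_force: [0.8, 0.0, 1.3]
opening: 1.003
gripper_force: 0.0
clock: 4.2
ee_pos: [503.9, 266.1, 57.4]
ee_rot: [[0.232, 0.973, 0.002], [0.973, -0.232, 0.001], [0.001, 0.001, -1.0]]
contact_force: [-1.2, -1.1, 5.4]
opening: 0.271
gripper_force: 60.0
clock: 4.45
ee_pos: [504.0, 266.1, 57.4]
ee_rot: [[0.232, 0.973, 0.002], [0.973, -0.232, 0.001], [0.001, 0.001, -1.0]]
contact_force: [-1.7, -1.9, 6.5]
opening: 0.265
gripper_force: 60.0
```

```bash
python3 -m crank '[{"translation":[0,0,-0.025],"spin":0,"claw":-1},{"translation":[0,0,-0.045],"spin":0,"claw":-1},{"translation":[0,0,-0.045],"spin":0,"claw":-1},{"translation":[0,0,0],"spin":-9,"claw":-1},{"translation":[-0.03,0.04,0],"spin":0,"claw":-1}]';python3 -m crank '[{"translation":[-0.055,0.02,0],"spin":0,"claw":-1},{"translation":[-0.055,0.02,0],"spin":0,"claw":-1},{"translation":[-0.055,0.01,0],"spin":0,"claw":-1},{"translation":[-0.055,0,0],"spin":0,"claw":-1},{"translation":[-0.045,0,0],"spin":0,"claw":-1}]';python3 -m crank '[{"translation":[-0.018,0,0],"spin":0,"claw":-1},{"translation":[0,0,0],"spin":0,"claw":-1},{"translation":[0,0,0],"spin":0,"claw":-1},{"translation":[0,0,0],"spin":0,"claw":-1}]'
python3 - <<'E'
from h import *
snap('wrist','w2')
E
```

```text
clock: 5.08
ee_pos: [538.4, 237.1, 172.5]
ee_rot: [[0.066, 0.998, 0.0], [0.998, -0.066, 0.002], [0.002, -0.0, -1.0]]
contact_force: [0.9, 0.2, -3.6]
opening: 0.266
gripper_force: 59.7
clock: 5.7
ee_pos: [569.7, -38.0, 170.6]
ee_rot: [[0.078, 0.997, -0.001], [0.997, -0.078, -0.0], [-0.0, -0.001, -1.0]]
contact_force: [0.8, 0.4, -3.9]
opening: 0.27
gripper_force: 59.9
clock: 6.2
ee_pos: [569.3, -50.9, 171.4]
ee_rot: [[0.073, 0.997, 0.0], [0.997, -0.073, 0.001], [0.001, 0.0, -1.0]]
contact_force: [0.2, -0.2, -3.2]
opening: 0.271
gripper_force: 59.9
```

View pics/w2.png

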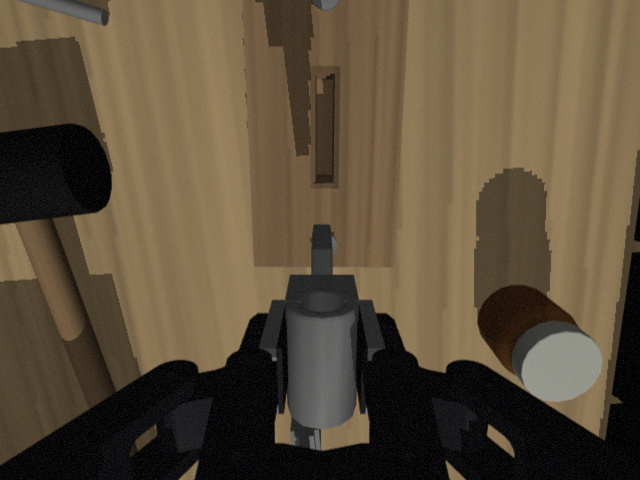

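The slot's chamfered mouth spans cols 311–339, rows 67–188. The jamb's near edge is at row 267 (cols 254–393). The held leaf's plate end is at cols 312–331, rows 226–275.

```bash
python3 - <<'E'
from h import *
c,K,C=load('w2'); s=r.state(); R=np.array(s['ee_rot']);p=np.array(s['ee_pos'])
def show(n,uv,z):
    w=onz(K,C,uv,z); print(n,w.round(1),(R.T@(w-p)).round(1))
for n,uv,z in [('slot nL',(311,188),60),('slot nR',(338.5,188),60),('slot fL',(312,67),60),('slot fR',(339.5,67),60),('jamb nL',(254,267),60),('jamb nR',(393,267),60),('jamb 0L',(245,0),60),('jamb 0R',(408,0),60),
 ('plate botL',(312,226),126),('plate botR',(331,226),126),('should botL',(287,275.5),166),('should botR',(357,275.5),166)]: show(n,uv,z)
E
```

```text
slot nL [565.8 -16.6  60. ] [ 34.3  -6.  111.4]
slot nR [582.6 -17.8  60. ] [ 34.3  10.8 111.4]
slot fL [571.9  51.5  60. ] [102.7  -4.9 111.5]
slot fR [587.4  50.4  60. ] [102.7  10.6 111.5]
jamb nL [525.1 -64.8  60. ] [-16.8 -43.  111.4]
jamb nR [614.5 -71.3  60. ] [-16.7  46.6 111.4]
jamb 0L [538.4  87.7  60. ] [136.2 -41.  111.5]
jamb 0R [626.4  81.2  60. ] [136.3  47.2 111.5]
plate botL [567.4 -24.3 126. ] [26.8 -3.8 45.4]
plate botR [576.2 -24.9 126. ] [26.8  5.  45.4]
should botL [558.1 -33.  166. ] [ 17.4 -12.4   5.4]
should botR [584.6 -34.9 166. ] [17.4 14.1  5.4]
```

```bash
python3 -m crank '[{"translation":[0.036,0.002,0],"spin":0.4,"claw":-1},{"translation":[0.0355,0,0],"spin":0,"claw":-1},{"translation":[0,0,0.03],"spin":0,"claw":-1},{"translation":[0,0,0.025],"spin":0,"claw":-1},{"translation":[0,0,0],"spin":0,"claw":-1}]';python3 -m crank '[{"translation":[0,0,0.008],"spin":0,"claw":-1},{"translation":[0,0,0.008],"spin":0,"claw":-1},{"translation":[0,0,0],"spin":0,"claw":-1}]'
```

```text
clock: 6.88
ee_pos: [575.3, 18.6, 114.4]
ee_rot: [[0.082, 0.997, -0.004], [0.997, -0.082, 0.0], [-0.0, -0.004, -1.0]]
contact_force: [-0.0, -0.3, -3.3]
opening: 0.268
gripper_force: 59.7
clock: 7.25
ee_pos: [576.7, 17.9, 100.2]
ee_rot: [[0.084, 0.996, -0.0], [0.996, -0.084, 0.0], [-0.0, -0.0, -1.0]]
contact_force: [-0.2, 0.3, -4.3]
opening: 0.266
gripper_force: 61.2
```

```bash
python3 -m crank '[{"translation":[0,0,0.012],"spin":0,"claw":-1},{"translation":[0,0,0.012],"spin":0,"claw":-1},{"translation":[0,0,0],"spin":0,"claw":-1}]';python3 -m crank '[{"translation":[0,0,0.006],"spin":0,"claw":-1},{"translation":[0,0,0.004],"spin":0,"claw":-1},{"translation":[0,0,0],"spin":0,"claw":-1},{"translation":[0,0,0],"spin":0,"claw":-1}]'
```

```text
clock: 7.62
ee_pos: [576.1, 17.9, 74.8]
ee_rot: [[0.083, 0.997, -0.002], [0.997, -0.083, 0.0], [0.0, -0.002, -1.0]]
contact_force: [-0.8, 0.8, -2.9]
opening: 0.266
gripper_force: 61.2
clock: 8.12
ee_pos: [577.0, 17.9, 66.5]
ee_rot: [[0.084, 0.996, 0.0], [0.996, -0.084, 0.0], [0.0, 0.0, -1.0]]
contact_force: [0.6, 0.4, -4.1]
opening: 0.266
gripper_force: 61.2
```

```bash
python3 -m crank '[{"translation":[0,0,0.001],"spin":0,"claw":-1},{"translation":[0,0,0.001],"spin":0,"claw":-1},{"translation":[0,0,0],"spin":0,"claw":-1}]';python3 -m crank '[{"translation":[0,0,0.001],"spin":0,"claw":-1},{"translation":[0,0,0],"spin":0,"claw":-1}]'
```

```text
clock: 8.5
ee_pos: [577.1, 17.9, 65.4]
ee_rot: [[0.084, 0.996, 0.001], [0.996, -0.084, -0.0], [-0.0, 0.001, -1.0]]
contact_force: [-3.6, -0.2, 5.9]
opening: 0.267
gripper_force: 62.5
clock: 8.75
ee_pos: [577.1, 17.9, 65.4]
ee_rot: [[0.084, 0.996, 0.001], [0.996, -0.084, -0.001], [-0.001, 0.001, -1.0]]
contact_force: [-8.7, -1.1, 14.2]
opening: 0.262
gripper_force: 63.6
```

```bash
python3 -m crank '[{"translation":[0,0,0],"spin":0,"claw":0.2},{"translation":[0,0,0],"spin":0,"claw":0.6},{"translation":[0,0,0],"spin":0,"claw":1},{"translation":[0,0,0],"spin":0,"claw":1},{"translation":[0,0,-0.03],"spin":0,"claw":1}]';python3 -m crank '[{"translation":[0,0,-0.05],"spin":0,"claw":1},{"translation":[0,0,-0.06],"spin":0,"claw":1},{"translation":[0,0,0],"spin":0,"claw":1},{"translation":[0,0,0],"spin":0,"claw":1},{"translation":[0,0,0],"spin":0,"claw":1}]'
python3 - <<'E'
from h import *
snap('wrist','w3')
E
```

```text
clock: 9.38
ee_pos: [575.1, 17.6, 91.3]
ee_rot: [[0.084, 0.996, -0.005], [0.996, -0.084, 0.0], [-0.0, -0.005, -1.0]]
contact_force: [0.8, -0.7, 0.2]
opening: 0.997
gripper_force: 0.0
clock: 10.0
ee_pos: [576.0, 17.7, 201.7]
ee_rot: [[0.084, 0.996, -0.003], [0.996, -0.084, 0.0], [-0.0, -0.003, -1.0]]
contact_force: [0.1, 0.1, -1.0]
opening: 0.997
gripper_force: 0.0
```

View pics/w3.png

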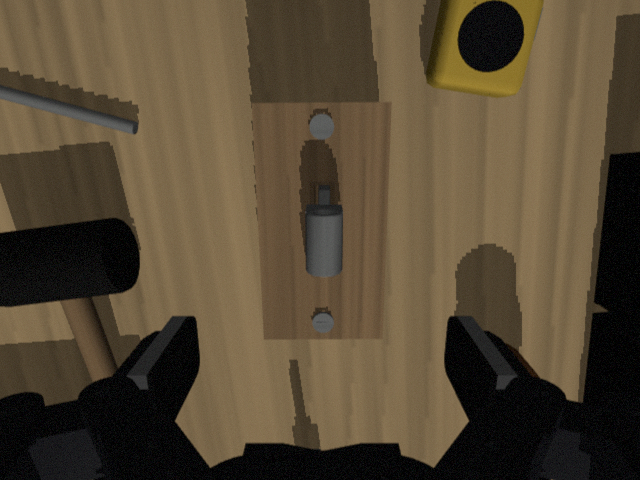

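The eye leaf stands in the slot at cols 307–342, rows 208–275, with the plate tip at row 185. The screws are at (321,126) and (322,322).

```bash
python3 - <<'E'
from h import *
c,K,C=load('w3'); s=r.state(); R=np.array(s['ee_rot']);p=np.array(s['ee_pos'])
print(p.round(1))
def show(n,uv,z):
    w=onz(K,C,uv,z); print(n,w.round(1),(R.T@(w-p)).round(1))
for n,uv,z in [('ridge f',(324.5,208),95),('ridge n',(324.5,275),95),('L',(306.5,245),84),('R',(342.5,245),84),('platef',(324,185),60),('scr1',(321,126),64),('scr2',(322,322),64),('jnL',(264,339),60),('jnR',(384,339),60),('jfL',(251,102),60),('jfR',(391,102),60)]: show(n,uv,z)
E
python3 -m crank '[{"translation":[-0.03,-0.03,0],"spin":-4,"claw":1},{"translation":[-0.06,-0.01,0],"spin":0,"claw":1},{"translation":[-0.06,0,0],"spin":0,"claw":1},{"translation":[-0.06,0,0],"spin":0,"claw":1},{"translation":[-0.06,0,0],"spin":0,"claw":1}]';python3 -m crank '[{"translation":[0,0,0],"spin":0,"claw":1},{"translation":[0,0,0],"spin":0,"claw":1},{"translation":[0,0,0],"spin":0,"claw":1}]'
python3 - <<'E'
from h import *
snap('wrist','w4')
E
```

```text
[576.1  17.8 201.8]
ridge f [579.9  39.8  95. ] [ 22.3   2.2 106.7]
ridge n [576.4  -3.4  95. ] [-21.    2.3 106.7]
L [566.1  14.2  84. ] [ -4.4  -9.4 117.8]
R [589.4  12.3  84. ] [ -4.4  14.  117.7]
platef [580.4  48.6  60. ] [ 31.1   2.  141.7]
scr1 [581.6  87.4  64. ] [ 69.8   0.  137.7]
scr2 [570.6 -51.9  64. ] [-69.8   0.7 137.8]
jnL [525.2 -64.6  60. ] [-86.3 -43.4 141.9]
jnR [616.2 -71.9  60. ] [-86.   47.9 141.6]
jfL [537.8 105.9  60. ] [ 84.7 -45.2 141.9]
jfR [627.8  98.4  60. ] [ 84.7  45.1 141.6]
clock: 10.68
ee_pos: [530.4, -251.1, 202.4]
ee_rot: [[0.014, 1.0, -0.001], [1.0, -0.014, 0.001], [0.001, -0.001, -1.0]]
contact_force: [0.5, 0.2, 0.7]
opening: 0.999
gripper_force: 0.0
clock: 11.05
ee_pos: [531.5, -247.2, 203.1]
ee_rot: [[0.011, 1.0, -0.0], [1.0, -0.011, 0.001], [0.001, -0.0, -1.0]]
contact_force: [0.3, -0.2, 0.3]
opening: 1.003
gripper_force: 0.0
```

View pics/w4.png

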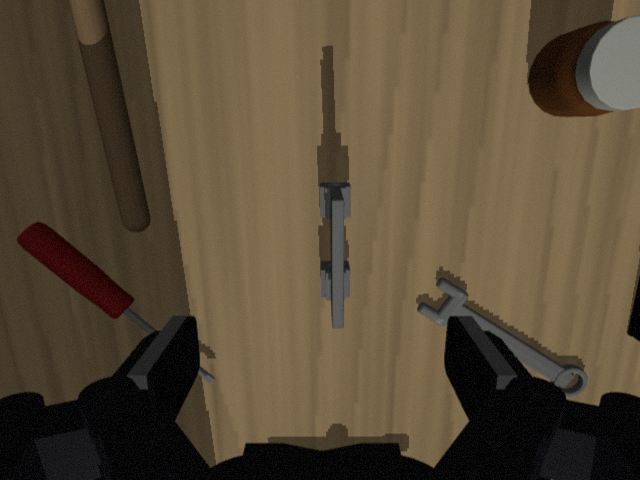

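The fork plate's top edge runs from about (337,200) to (338,327), about 11 px wide and parallel to the image columns. Its knuckles are at rows 183 and 265. The driver, spanner and jar lie clear to the sides.

```bash
python3 - <<'E'
from h import *
c,K,C=load('w4'); s=r.state(); R=np.array(s['ee_rot']);p=np.array(s['ee_pos'])
print(p.round(1))
def show(n,uv,z):
    w=onz(K,C,uv,z); print(n,w.round(1),(R.T@(w-p)).round(1))
g=c.mean(2).astype(int)
for v in (210,250,310): print(v,g[v,320:352].tolist())
print('col',g[182:214,337].tolist(), g[318:334,337].tolist())
for n,uv,z in [('near L',(331.5,327),80),('near R',(343.5,327),80),('far L',(331,210),80),('far R',(342.5,210),80),('farend',(337,196),80),('farend',(337,203),80),('kn fL',(319.5,184),24),('kn fR',(350,184),24)]: show(n,uv,z)
print('bore err-> eye target tool offset later')
E
```

```text
[ 531.6 -247.3  203.3]
210 [89, 86, 86, 85, 83, 57, 52, 52, 53, 50, 30, 33, 77, 90, 89, 89, 90, 88, 89, 86, 87, 84, 86, 79, 89, 89, 84, 84, 86, 87, 87, 102]
250 [51, 57, 58, 60, 55, 58, 55, 57, 59, 59, 45, 33, 74, 91, 92, 89, 87, 91, 91, 88, 86, 86, 85, 73, 62, 56, 52, 58, 62, 95, 102, 99]
310 [97, 104, 107, 106, 105, 107, 110, 109, 105, 107, 107, 68, 58, 89, 92, 92, 90, 85, 92, 90, 90, 81, 84, 66, 98, 103, 101, 99, 102, 100, 101, 100]
col [54, 40, 45, 42, 33, 23, 31, 32, 36, 34, 34, 34, 25, 29, 37, 29, 28, 43, 61, 79, 88, 88, 88, 90, 92, 90, 89, 91, 88, 93, 87, 87] [92, 92, 90, 89, 91, 87, 90, 86, 91, 88, 96, 102, 102, 102, 105, 101]
near L [ 538.3 -313.3   80. ] [-66.    7.5 123.2]
near R [ 546.8 -313.4   80. ] [-66.   15.9 123.2]
far L [ 538.3 -229.4   80. ] [ 17.9   6.6 123.3]
far R [ 545.8 -229.5   80. ] [ 17.9  14.  123.3]
farend [ 542.2 -220.3   80. ] [ 27.1  10.4 123.3]
farend [ 542.2 -224.9   80. ] [ 22.5  10.4 123.3]
kn fL [ 530.6 -220.6   24. ] [ 26.6  -1.2 179.3]
kn fR [ 554.1 -220.8   24. ] [ 26.6  22.2 179.3]
bore err-> eye target tool offset later
```

```bash
python3 -m crank '[{"translation":[-0.021,0.011,0.02],"spin":-0.5,"claw":1},{"translation":[0,0,0.05],"spin":0,"claw":1},{"translation":[0,0,0.05],"spin":0,"claw":1},{"translation":[0,0,0.036],"spin":0,"claw":1},{"translation":[0,0,0],"spin":0,"claw":1}]';python3 -m crank '[{"translation":[0,0,0],"spin":0,"claw":-1},{"translation":[0,0,0],"spin":0,"claw":-1},{"translation":[0,0,0],"spin":0,"claw":-1},{"translation":[0,0,0],"spin":0,"claw":-1},{"translation":[0,0,0],"spin":0,"claw":-1}]';python3 -m crank '[{"translation":[0,0,0],"spin":0,"claw":-1},{"translation":[0,0,0],"spin":0,"claw":-1},{"translation":[0,0,0],"spin":0,"claw":-1},{"translation":[0,0,0],"spin":0,"claw":-1}]'
```

```text
clock: 11.72
ee_pos: [540.0, -268.4, 44.6]
ee_rot: [[0.003, 1.0, -0.005], [1.0, -0.003, 0.003], [0.003, -0.005, -1.0]]
contact_force: [-0.3, -0.4, 0.7]
opening: 1.002
gripper_force: 0.0
clock: 12.35
ee_pos: [542.3, -270.7, 48.0]
ee_rot: [[0.005, 1.0, 0.001], [1.0, -0.005, -0.001], [-0.001, 0.001, -1.0]]
contact_force: [-0.3, -0.8, 4.3]
opening: 0.079
gripper_force: 59.7
clock: 12.85
ee_pos: [542.3, -270.6, 48.0]
ee_rot: [[0.005, 1.0, 0.001], [1.0, -0.005, -0.0], [-0.0, 0.001, -1.0]]
contact_force: [0.0, 0.3, 5.4]
opening: 0.082
gripper_force: 59.9
```

```bash
python3 -m crank '[{"translation":[0,0,-0.02],"spin":0,"claw":-1},{"translation":[0,0,-0.03],"spin":0,"claw":-1},{"translation":[0,0,-0.04],"spin":0,"claw":-1},{"translation":[0,0,-0.035],"spin":4.3,"claw":-1},{"translation":[0,0,0],"spin":0,"claw":-1}]';python3 -m crank '[{"translation":[0.05,0.013,0],"spin":0,"claw":-1},{"translation":[0.05,0,0],"spin":0,"claw":-1},{"translation":[0.05,0,0],"spin":0,"claw":-1},{"translation":[0.042,0,0],"spin":0,"claw":-1},{"translation":[0,0,0],"spin":0,"claw":-1}]';python3 -m crank '[{"translation":[0,0,0],"spin":0,"claw":-1},{"translation":[0,0,0],"spin":0,"claw":-1}]'
python3 - <<'E'
from h import *
snap('wrist','w5')
E
```

```text
clock: 13.48
ee_pos: [543.4, -270.8, 175.9]
ee_rot: [[0.08, 0.997, 0.005], [0.997, -0.08, -0.002], [-0.002, 0.005, -1.0]]
contact_force: [-0.7, 0.1, -5.4]
opening: 0.083
gripper_force: 59.1
clock: 14.1
ee_pos: [569.3, -74.3, 171.0]
ee_rot: [[0.071, 0.998, -0.002], [0.997, -0.071, 0.003], [0.003, -0.002, -1.0]]
contact_force: [0.3, -0.6, -5.4]
opening: 0.084
gripper_force: 58.9
clock: 14.35
ee_pos: [569.6, -81.8, 171.4]
ee_rot: [[0.082, 0.997, -0.002], [0.997, -0.082, -0.0], [-0.0, -0.002, -1.0]]
contact_force: [0.2, 0.6, -4.6]
opening: 0.084
gripper_force: 58.9
```

View pics/w5.png

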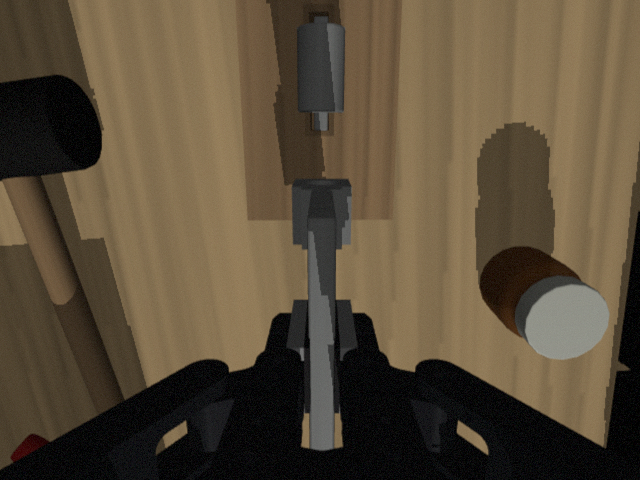

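The held fork's far knuckle is at cols 293–351, row 180. Its plate top runs from row about 218 down to row 450 at col 321. The eye is at cols 298–345, rows 25–111, in line with it.

```bash
python3 - <<'E'
from h import *
c,K,C=load('w5'); s=r.state(); R=np.array(s['ee_rot']);p=np.array(s['ee_pos'])
print(p.round(1))
def show(n,uv,z):
    w=onz(K,C,uv,z); print(n,w.round(1),(R.T@(w-p)).round(1))
for n,uv,z in [('kn fL bot',(293,180),123.4),('kn fR bot',(351,180),123.4),('kn fL top',(293,186),147.4),('kn fR',(351,186),147.4),('ptop f',(321.5,218),203.4),('pL 240',(308,240),203.4),('pR 240',(335.5,240),203.4),('pnL',(310,450),203.4),('pnR',(333,450),203.4),
 ('eye f',(321,25),95),('eye n',(321,111),95),('eyeL',(297.5,80),84),('eyeR',(345,80),84),('plate near',(319.5,130),60)]: show(n,uv,z)
for x,z in [(46,48),(46,24),(46,-32),(-46,-32),(48,48),(48,24)]: print(x,z,proj(K,C,p+R@np.array([x,0,z])).round(1))
g=c.mean(2).astype(int); print(g[174:226,321].tolist()); print(g[200,285:360].tolist()); print(g[190,285:360].tolist()); print(g[440:460,321].tolist()); print(g[270,300:345].tolist());print(g[15:35,315].tolist(),g[100:120,310].tolist())
E
```

```text
[569.7 -81.7 171.7]
kn fL bot [561.  -33.6 123.4] [ 47.2 -12.6  48.3]
kn fR bot [587.4 -35.7 123.4] [47.2 13.9 48.2]
kn fL top [562.7 -32.9 147.4] [ 48.1 -10.9  24.3]
kn fR [585.9 -34.7 147.4] [48.1 12.3 24.2]
ptop f [574.3 -34.1 203.4] [ 47.8   0.6 -31.8]
pL 240 [570.1 -40.  203.4] [ 41.5  -3.1 -31.8]
pR 240 [577.6 -40.6 203.4] [ 41.5   4.5 -31.8]
pnL [ 564.2 -110.8  203.4] [-29.5  -3.1 -31.7]
pnR [ 571.7 -111.4  203.4] [-29.5   4.4 -31.7]
eye f [579.3  34.5  95. ] [1.166e+02 1.000e-01 7.660e+01]
eye n [576.1  -4.2  95. ] [77.8  0.1 76.6]
eyeL [565.3  12.2  84. ] [ 93.2 -12.   87.6]
eyeR [589.6  10.2  84. ] [93.2 12.4 87.6]
plate near [574.3 -14.   60. ] [ 67.9  -0.9 111.6]
46 48 [320.6 182.7]
46 24 [320.3 191.3]
46 -32 [319.3 224.5]
-46 -32 [319.6 490.8]
48 48 [320.6 178.3]
48 24 [320.3 186.3]
[54, 55, 51, 53, 49, 37, 47, 54, 58, 58, 50, 42, 37, 39, 38, 36, 36, 39, 42, 35, 37, 38, 38, 36, 37, 35, 43, 37, 37, 39, 39, 44, 45, 39, 29, 37, 39, 38, 37, 41, 39, 40, 41, 40, 50, 58, 58, 55, 55, 59, 58, 56]
[83, 82, 86, 86, 86, 90, 84, 59, 56, 54, 56, 56, 55, 52, 53, 60, 54, 57, 52, 59, 55,
[... 261 characters left out ...]
 56, 51, 54, 55, 52, 58, 55, 53, 62, 49, 53, 53, 49, 51, 53, 48, 38, 41, 38, 41, 40, 33, 37, 40, 38, 36, 41, 40, 36, 33, 35, 43, 40, 38, 44, 50, 54, 57, 57, 55, 60, 59, 56, 56, 56, 53, 56, 55, 57, 56, 57, 60, 55, 55, 57, 88, 96, 89, 86, 90, 91, 89, 92, 93]
[107, 106, 105, 107, 105, 105, 110, 106, 105, 95, 62, 16, 10, 7, 14, 2, 0, 6, 14, 2]
[100, 102, 99, 101, 99, 103, 106, 78, 74, 82, 96, 100, 97, 98, 98, 100, 95, 98, 68, 58, 53, 60, 59, 56, 55, 53, 58, 57, 54, 56, 51, 51, 58, 53, 47, 51, 115, 117, 113, 116, 112, 112, 112, 110, 112]
[25, 43, 55, 49, 56, 55, 56, 55, 54, 51, 57, 52, 54, 55, 55, 57, 56, 55, 50, 57] [52, 54, 53, 55, 59, 55, 54, 54, 51, 53, 43, 43, 44, 27, 26, 22, 28, 32, 33, 30]
```

```bash
python3 -m crank '[{"translation":[0.048,-0.0005,0],"spin":0,"claw":-1},{"translation":[0.048,0,0],"spin":0,"claw":-1},{"translation":[0,0,0.022],"spin":0,"claw":-1},{"translation":[0,0,0],"spin":0,"claw":-1},{"translation":[0,0,0],"spin":0,"claw":-1}]'
python3 - <<'E'
from h import *
c,K,C=snap('scene','s1')
p=proj(K,C,np.array([577.,15.,110.])); print(p); x,y=map(int,p)
cv2.imwrite('pics/s1z.png',cv2.resize(c[y-60:y+60,x-80:x+80,::-1],None,fx=5,fy=5,interpolation=2))
E
```

```text
clock: 15.02
ee_pos: [577.6, 14.0, 150.7]
ee_rot: [[0.083, 0.997, -0.0], [0.997, -0.083, -0.0], [-0.0, 0.0, -1.0]]
contact_force: [0.3, 0.3, -4.3]
opening: 0.085
gripper_force: 58.9
[276.21773935 231.542801  ]
```

View pics/s1z.png

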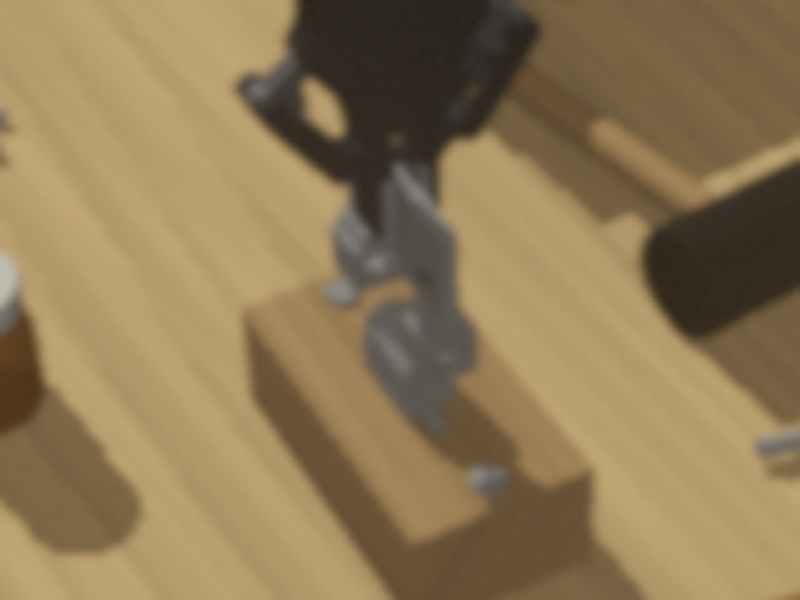

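The crop shows the fork hanging just above the eye, with its knuckles either side in line. I'll feel my way down.

```bash
python3 -m crank '[{"translation":[0,0,0.004],"spin":0,"claw":-1},{"translation":[0,0,0.003],"spin":0,"claw":-1},{"translation":[0,0,0],"spin":0,"claw":-1}]';python3 -m crank '[{"translation":[0,0,0.002],"spin":0,"claw":-1},{"translation":[0,0,0.002],"spin":0,"claw":-1},{"translation":[0,0,0],"spin":0,"claw":-1}]'
```

```text
clock: 15.45
ee_pos: [577.1, 15.5, 143.1]
ee_rot: [[0.08, 0.997, -0.001], [0.997, -0.08, 0.0], [-0.0, -0.001, -1.0]]
contact_force: [0.6, -0.5, -5.0]
opening: 0.083
gripper_force: 59.0
clock: 15.82
ee_pos: [577.2, 15.6, 139.1]
ee_rot: [[0.08, 0.997, -0.0], [0.997, -0.08, 0.0], [0.0, -0.0, -1.0]]
contact_force: [-0.8, 0.2, -5.2]
opening: 0.084
gripper_force: 59.0
```

```bash
python3 -m crank '[{"translation":[0,0,0.005],"spin":0,"claw":-1},{"translation":[0,0,0.005],"spin":0,"claw":-1},{"translation":[0,0,0],"spin":0,"claw":-1}]';python3 -m crank '[{"translation":[0,0,0.005],"spin":0,"claw":-1},{"translation":[0,0,0.004],"spin":0,"claw":-1},{"translation":[0,0,0],"spin":0,"claw":-1},{"translation":[0,0,0],"spin":0,"claw":-1}]'
python3 - <<'E'
from h import *
c,K,C=snap('wrist','w6')
E
```

```text
clock: 16.2
ee_pos: [576.9, 15.6, 128.6]
ee_rot: [[0.08, 0.997, -0.001], [0.997, -0.08, 0.0], [0.0, -0.001, -1.0]]
contact_force: [-0.3, 0.4, -4.8]
opening: 0.085
gripper_force: 59.0
clock: 16.7
ee_pos: [577.4, 15.6, 120.4]
ee_rot: [[0.08, 0.997, 0.0], [0.997, -0.08, 0.0], [0.0, 0.0, -1.0]]
contact_force: [0.2, -0.6, -3.6]
opening: 0.085
gripper_force: 59.0
```

View pics/w6.png

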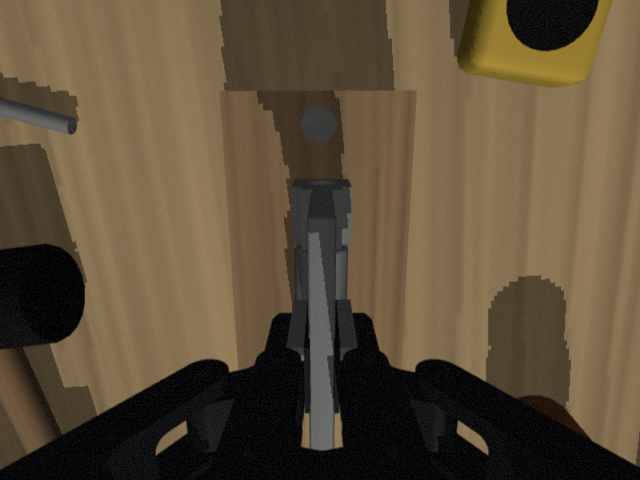

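The picture shows the eye (cols 296–347) centred between the knuckles (cols 293–351). The height is about 72.4 mm against the 72 mm needed, and the measured force is just the fork's weight, so there is no contact. I'm handing in.

```bash
python3 -c "
from rig import r
print(r.job_done())"
```

```text
the job is handed in; nothing more can be done
None
```

I handed the job in at about 17 s of the 61 s; no verdict came back. The eye leaf is home in the jamb slot and released, and the fork leaf is gripped over it with the holes in line by my readings (height about 72.4 mm against 72 mm, sideways within about 1 mm), touching nothing.

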